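# Draw a batch of dried bonito from the hopper and put it on the scale

### The job

Set the empty wooden tray on the bench under the hopper's chute, centred and pushed back to the yellow backstop; draw the slide gate right out to its end stop so that all four dried fillets drop into the tray, then push the gate fully home again. Then carry the filled tray, kept level, to the bench scale and set it down gently, centred and square on the weighing platform. Leave the brush, the brass weight and the dark rejected fillet on the bench alone.

Things in the scene. Friction and masses are not known exactly. Their poses are not given: they have to be found in the camera images.
- hopper: Stainless feed hopper on a stand bolted to the bench. Origin on the bench below the centre of its chute; x from the robot's side to its rear posts, y the way the gate draws out, z up. Rear posts 30 mm square, at x 125, y +-60 mm, 285 mm high. Below the gate rails the front and both sides are free down to the bench, 155 mm high. At the start the four fillets lie in the chute on the gate.
- chute_mouth (a point): Centre of the chute's mouth, on the hopper's z axis, 167 mm up, axes as the hopper's. Chute 148 (x) x 92 (y) mm outside, 140 x 84 inside, walls 168 to 253 mm high, open above; its back slopes up to 357 mm high at x 145, its -y side to y -105. Gate rails at x +-79 (outer faces +-84), 155 to 177 mm high, y -60 to 175. Arms 14 mm wide along x at y +-54, 179 to 201 mm high, from the posts to x -60.
- backstop (a point): Middle of the front face of the yellow backstop bar, 17 mm above the bench, at x = 99 mm on the hopper's x axis; axes as the hopper's. The bar is 1 to 33 mm high, 190 mm long along y. A tray pushed squarely against it, centred, has its own centre 134 mm in front of it (at x = -35 mm, y = 0 from the hopper's origin).
- gate (a joint): Slide gate that closes the chute from below: 0 = fully home (shut), 0.092 m = drawn out to its end stop, along the hopper's +y. A flat level plate, 163 to 167 mm high. Friction about 3 to 6 N; it stays where it is left. If a fillet jams it on the way, ease it back a little and draw again.
- gate_handle (a point): Centre of the gate's red handle bar: round, 16 mm thick, 90 mm long, parallel to the hopper's x axis, on a leg at each end; its centre is 201 mm above the bench, 34 mm above the gate plate. It lies above the hopper's y axis, at y = 130 mm shut and 222 mm drawn out. Axes as the hopper's.
- tray_mid (a point): Loose wooden tray, empty, 0.24 to 0.36 kg. The point is its centre, 30 mm above its underside; x along, y across, z up. 268 (x) x 166 (y) mm outside, 240 x 150 inside, floor 6, walls 50 mm high. In the middle of each end board (14 mm thick, at x +-127) a grip ear, 60 mm wide (y), 14 mm thick (x), rises from 50 to 92 mm. Both ends are alike; either may face the robot.
- tray_ear_a (a point): Centre of the grip ear at the tray's -x end, 72 mm above the tray's underside; axes as the tray's: the ear is 14 mm thick along x.
- tray_ear_b (a point): Centre of the grip ear at the tray's +x end, 72 mm above the tray's underside; axes as the tray's.
- scale_top (a point): Centre of the top of the bench scale's stainless weighing platform, 40 mm above the bench, fixed, rigid and level, 320 (x) x 230 (y) mm; a low display console, 34 mm high, stands off its -x side to x = -218 mm. The tray stands square here with its length along the platform's x, either end first.
- fillet0_mid (a point): One of the four dried bonito fillets of the batch: hard, tan-brown, 130 mm long (x), 36 mm wide, 27 mm thick, tapered at both ends, 60 to 90 g. This point is its centre.
- fillet1_mid (a point): One of the four dried bonito fillets of the batch: hard, tan-brown, 130 mm long (x), 36 mm wide, 27 mm thick, tapered at both ends, 60 to 90 g. This point is its centre.
- fillet2_mid (a point): One of the four dried bonito fillets of the batch: hard, tan-brown, 130 mm long (x), 36 mm wide, 27 mm thick, tapered at both ends, 60 to 90 g. This point is its centre.
- fillet3_mid (a point): One of the four dried bonito fillets of the batch: hard, tan-brown, 130 mm long (x), 36 mm wide, 27 mm thick, tapered at both ends, 60 to 90 g. This point is its centre.
- reject_mid (a point): Centre of a dark rejected fillet set aside on the bench in front of the hopper, 143 mm long (x), 40 x 30 mm; not to be moved.
- brush: Flat wooden brush lying on the bench, 160 mm long (x), 42 mm wide, 20 mm thick, origin under its centre; not to be moved.
- weight_mid (a point): Brass check weight with a knob, 40 mm diameter, 67 mm tall, standing on the bench; the point is 30 mm above its foot; not to be moved.
- tray: The same wooden tray; origin at the centre of its underside, axes as point tray_mid.
Not all that is in view belongs to the job. What is shaped like the part that bears fillet2_mid but orange or pink is not meant.

How it is judged:
On the way, in this order (a step that is already met when the one before it is completed fails the run):
1. the tray stands on the bench under the chute, level, no more than 14 mm from the backstop, within 25 mm of the chute's middle and within 0.12 rad of square (x of tray_mid in the frame of hopper between -0.049 and -0.025 m and y of tray_mid in the frame of hopper between -0.025 and 0.025 m and z of tray_mid in the frame of hopper below 0.036 m and angle between the x axis of tray_mid and the x axis of hopper, either way round below 0.12 rad and angle between tray_mid's own z axis and vertical below 0.05 rad and linear speed of tray below 0.02 m/s), for 0.2 s.
2. the gate is drawn out to its end stop (within 4 mm) and all four fillets lie in the tray under the chute (value of joint gate above 0.088 m and x of tray_mid in the frame of hopper between -0.049 and -0.025 m and y of tray_mid in the frame of hopper between -0.025 and 0.025 m and z of tray_mid in the frame of hopper below 0.036 m and angle between the x axis of tray_mid and the x axis of hopper, either way round below 0.12 rad and angle between tray_mid's own z axis and vertical below 0.05 rad and x of fillet0_mid in the frame of tray_mid between -0.122 and 0.122 m and y of fillet0_mid in the frame of tray_mid between -0.076 and 0.076 m and z of fillet0_mid in the frame of tray_mid between -0.026 and 0.055 m and x of fillet1_mid in the frame of tray_mid between -0.122 and 0.122 m and y of fillet1_mid in the frame of tray_mid between -0.076 and 0.076 m and z of fillet1_mid in the frame of tray_mid between -0.026 and 0.055 m and x of fillet2_mid in the frame of tray_mid between -0.122 and 0.122 m and y of fillet2_mid in the frame of tray_mid between -0.076 and 0.076 m and z of fillet2_mid in the frame of tray_mid between -0.026 and 0.055 m and x of fillet3_mid in the frame of tray_mid between -0.122 and 0.122 m and y of fillet3_mid in the frame of tray_mid between -0.076 and 0.076 m and z of fillet3_mid in the frame of tray_mid between -0.026 and 0.055 m), for 0.2 s.
3. the gate is pushed home (within 4 mm), the tray with all four fillets still under the chute (value of joint gate below 0.004 m and x of tray_mid in the frame of hopper between -0.049 and -0.025 m and y of tray_mid in the frame of hopper between -0.025 and 0.025 m and z of tray_mid in the frame of hopper below 0.036 m and angle between the x axis of tray_mid and the x axis of hopper, either way round below 0.12 rad and angle between tray_mid's own z axis and vertical below 0.05 rad and x of fillet0_mid in the frame of tray_mid between -0.122 and 0.122 m and y of fillet0_mid in the frame of tray_mid between -0.076 and 0.076 m and z of fillet0_mid in the frame of tray_mid between -0.026 and 0.055 m and x of fillet1_mid in the frame of tray_mid between -0.122 and 0.122 m and y of fillet1_mid in the frame of tray_mid between -0.076 and 0.076 m and z of fillet1_mid in the frame of tray_mid between -0.026 and 0.055 m and x of fillet2_mid in the frame of tray_mid between -0.122 and 0.122 m and y of fillet2_mid in the frame of tray_mid between -0.076 and 0.076 m and z of fillet2_mid in the frame of tray_mid between -0.026 and 0.055 m and x of fillet3_mid in the frame of tray_mid between -0.122 and 0.122 m and y of fillet3_mid in the frame of tray_mid between -0.076 and 0.076 m and z of fillet3_mid in the frame of tray_mid between -0.026 and 0.055 m), for 0.2 s.
At the end, for the whole second after the job is handed in: The tray stands level on the weighing platform, its centre within 30 mm of the platform's along each platform axis and within 0.15 rad of square, at rest; all four fillets lie inside the tray; the gate is home within 4 mm (x of tray_mid in the frame of scale_top between -0.03 and 0.03 m and y of tray_mid in the frame of scale_top between -0.03 and 0.03 m and z of tray_mid in the frame of scale_top between 0.022 and 0.037 m and angle between the x axis of tray_mid and the x axis of scale_top, either way round below 0.15 rad and angle between tray_mid's own z axis and vertical below 0.05 rad and x of fillet0_mid in the frame of tray_mid between -0.122 and 0.122 m and y of fillet0_mid in the frame of tray_mid between -0.076 and 0.076 m and z of fillet0_mid in the frame of tray_mid between -0.026 and 0.055 m and x of fillet1_mid in the frame of tray_mid between -0.122 and 0.122 m and y of fillet1_mid in the frame of tray_mid between -0.076 and 0.076 m and z of fillet1_mid in the frame of tray_mid between -0.026 and 0.055 m and x of fillet2_mid in the frame of tray_mid between -0.122 and 0.122 m and y of fillet2_mid in the frame of tray_mid between -0.076 and 0.076 m and z of fillet2_mid in the frame of tray_mid between -0.026 and 0.055 m and x of fillet3_mid in the frame of tray_mid between -0.122 and 0.122 m and y of fillet3_mid in the frame of tray_mid between -0.076 and 0.076 m and z of fillet3_mid in the frame of tray_mid between -0.026 and 0.055 m and linear speed of tray below 0.02 m/s and value of joint gate below 0.004 m); the robot touches nothing.
It fails at once if the tray is tipped by more than 0.35 rad (angle between tray_mid's own z axis and vertical above 0.35 rad).
It fails at once if the tray comes down on the weighing platform at more than 0.35 m/s (dropped or slammed) (x of tray_mid in the frame of scale_top between -0.12 and 0.12 m and y of tray_mid in the frame of scale_top between -0.12 and 0.12 m and z of tray_mid in the frame of scale_top between 0 and 0.038 m and linear speed of tray above 0.35 m/s).
It fails at once if the rejected fillet is moved by more than 30 mm (distance of reject_mid from where it was at the start of the episode above 0.03 m).
It fails at once if the brush is moved by more than 30 mm (distance of brush from where it was at the start of the episode above 0.03 m).
It fails at once if the check weight is moved by more than 30 mm (distance of weight_mid from where it was at the start of the episode above 0.03 m).
It also fails if it takes over 72 s, if anything falls off the work surface, if the arm or the gripper's body presses on something with over 40 N, if the wrist force passes 120 N, or if a joint passes its speed limit or range.

### The arm

A 6-joint arm with a two-finger parallel gripper is mounted at the origin on the work surface. World frame = base frame: x ahead of the robot, y to its left, z up, the work surface at z = 0. Lengths are in m, angles in rad, forces in N, time in s.
With the tool pointing down it reaches from about 0.25 to 0.725 m from the base axis. Payload 4 kg.
Tool frame: the origin (TCP) lies on the centre line of the jaws, within the pads' length; the fingertips stand 17 mm ahead of it and the grasp point (between the pads) lies 2 mm behind it; z points along the fingers, y is the line along which they close (so a half turn about z gives the same grasp; the last joint's range is limited). The gripper opens to 85 mm and grips with 20 to 120 N. Pads are 22 mm wide; open, the fingers measure 114 mm over their backs; the gripper's body (76 mm by 85 mm) begins 54 mm behind the grasp point. The pads swing forward as they close: fully open they stand 13 mm farther back than shut.
Start: joints at [1.299, 0.241, 0.005, 1.335, 0, 1.571], TCP at [0.134, 0.482, 0.248] pointing down, gripper open.
Joint ranges: [-2.72, 2.72], [-1.05, 1.87], [-1.09, 1.28], [-1.99, 2.15], [-1.42, 1.44], [-3.14, 3.14]. Speed limits (rad/s): [2.79, 2.79, 3.14, 3.14, 3.14, 3.14].

### API

Orientations are given as a unit quaternion [x, y, z, w].
In Python, from workcell import bot, camera, get_calibration gives the robot as it stands.
- The arm moves only by the tool apply_moves, never from a script. Its argument "steps" is a list of rows, each a list of 3 entries, a list of its own where there are three numbers: the shift along the tool's x, y, z as a fraction of full scale, then the turn, a rotation vector about the tool's x, y, z as a fraction of full scale, then the opening, from 0 (shut) to 1 (fully open). A call has exactly 8 rows; each row shifts and turns the commanded pose from where the row before left it, along the tool's axes as they then stand; what a row does not reach is not made up. Full scale, the value 1, is 20 cm for a shift and pi rad for a turn. A row lasts 1/12 s, in which the tool goes at most 41.7 mm and 7.16 degrees, less where a joint would pass 70% of its speed; a pose out of reach is approached as far as the arm can. A call with a number of a shift or a turn outside -1 to 1 is refused whole. A call with a gripper value outside its range is refused whole. The fingers move at their own pace and stop on an object; the grip force is fixed at half the most. Time passes only in rows, so rows that do not move let the fingers close, or fill a call up. It gives the time, the measured TCP pose, the force, the opening and the grip force at its end, in the units of the state.
- bot.get_obs(): the state, without advancing time (a new reading comes with each control period).
- camera(name): name is "side" or "top"; returns (picture, depth): 384x512x3 uint8, red, green, blue; 384x512 float32, m along the optical axis (not along the pixel's ray), 0 where there is no reading.
- get_calibration(name): a dict with "fov_y" (degrees; the focal length in pixels is half the picture's height over the tangent of half this angle, whatever the lens; pixels are square), "cx", "cy" (the principal point, pixels), "rvec" (rotation vector, rad) and "tvec" (3), from world to camera coordinates, as OpenCV has them. Camera axes: x right, y down, z forward; pixel columns grow to the right and rows downward; lengths in m; the calibration is good to about 2 mm. A picture is of the moment at which its call begins. get_calibration takes no time and is no camera call.
- bot.job_done(): hands the job in; it is judged then, once.
The state is a dict: "clock": time; "joint_pos": joint angles; "joint_vel": joint speeds; "tau": joint torques, N m; "eef_pos": TCP position; "tool_rot": TCP orientation; "ft_force": force on the tool from outside, world axes, zero at the start; "ft_torque": the same for the moment, N m; "grip_width": finger opening in m; "grasp_force": force on a finger pad.
Only numpy, scipy, OpenCV 4.12 (cv2) and the standard library are available. Lean on these libraries where they do the work, as an engineer would, in place of code of your own. Each camera call takes 0.05 s, during which the arm holds its last target. There are 200 camera calls.

## Working session

There is one attempt and no reset: what is moved stays moved. The work goes in short steps, Python scripts to look and compute and a tool call to move; the robot and the scene stay as the last step left them, time stands still between calls to the robot, and variables do not carry over. Pictures are saved under pics/ and viewed, at most 10 in all, crops included, and the job is handed in when it is done.

Besides the shell and the picture viewer there is one more tool, called in YAML: its name, and indented under it one key for each argument. apply_moves: Moves the arm, as the interface text tells. Its arguments: {"type":"object","properties":{"steps":{"type":"array"}},"required":["steps"]}

```bash
mkdir -p pics
cat > h.py <<'E'
import numpy as np, cv2
from workcell import bot, camera, get_calibration
def cal(n):
    c=get_calibration(n); R=cv2.Rodrigues(np.array(c["rvec"],float))[0]; t=np.array(c["tvec"],float).ravel()
    f=192/np.tan(np.radians(c["fov_y"])/2); return c,R,t,f
def cloud(n,d):
    c,R,t,f=cal(n); v,u=np.mgrid[:384,:512]
    P=np.stack([(u-c["cx"])/f*d,(v-c["cy"])/f*d,d],-1)
    W=(P-t)@R; W[d==0]=np.nan; return W
def proj(n,p):
    c,R,t,f=cal(n); q=np.atleast_2d(p)@R.T+t; return q[:,:2]/q[:,2:]*f+[c["cx"],c["cy"]]
E
python3 - <<'E'
from h import *
o=bot.get_obs(); print(o)
for n in("top","side"):
    im,d=camera(n); np.savez(n+"0.npz",im=im,d=d); cv2.imwrite(f"pics/{n}0.png",cv2.resize(im[:,:,::-1],(800,600)))
    print(get_calibration(n))
E
```

```text
{'clock': 0.0, 'joint_pos': array([ 1.29895675e+00,  2.41448674e-01,  3.70998847e-03,  1.33522433e+00,
       -2.21225707e-06,  1.57080497e+00]), 'joint_vel': array([-0.0004633 ,  0.00050634,  0.00160023,  0.00114801,  0.00041334,
        0.00015583]), 'tau': array([ 1.13689613e-03, -3.72317612e+01,  2.52406740e+01,  1.68822234e-02,
        1.92575631e-04,  1.08151517e-05]), 'eef_pos': array([0.13408803, 0.48104883, 0.24738969]), 'tool_rot': array([ 1.35505874e-01,  9.90775951e-01, -1.07350091e-03, -1.45694077e-04]), 'ft_force': array([ 0.03142228, -0.30574884, -0.94154219]), 'ft_torque': array([0.00175336, 0.01681823, 0.00664946]), 'grasp_force': 0.0, 'grip_width': 0.0855026846859507}
{'fov_y': 54.25829344473806, 'cx': 259.6051079136887, 'cy': 185.7348386066469, 'rvec': array([ 2.18097842, -2.12425785,  0.13379831]), 'tvec': array([-0.03879479,  0.53607294,  1.06213719])}
{'fov_y': 45.22992705181765, 'cx': 253.57491632195254, 'cy': 194.66572546189465, 'rvec': array([ 2.48040073,  0.19936138, -0.05351302]), 'tvec': array([-0.48992074,  0.01572598,  1.48311529])}
```

View pics/top0.png

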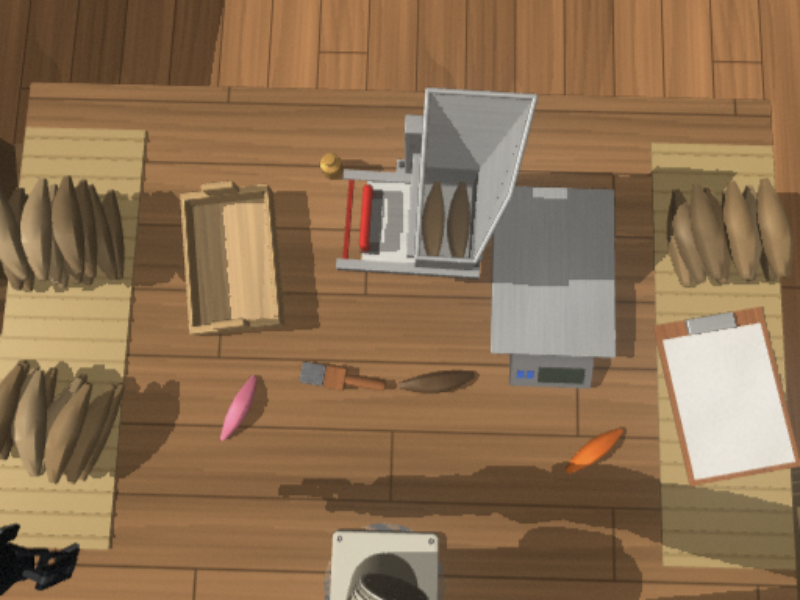

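View pics/side0.png

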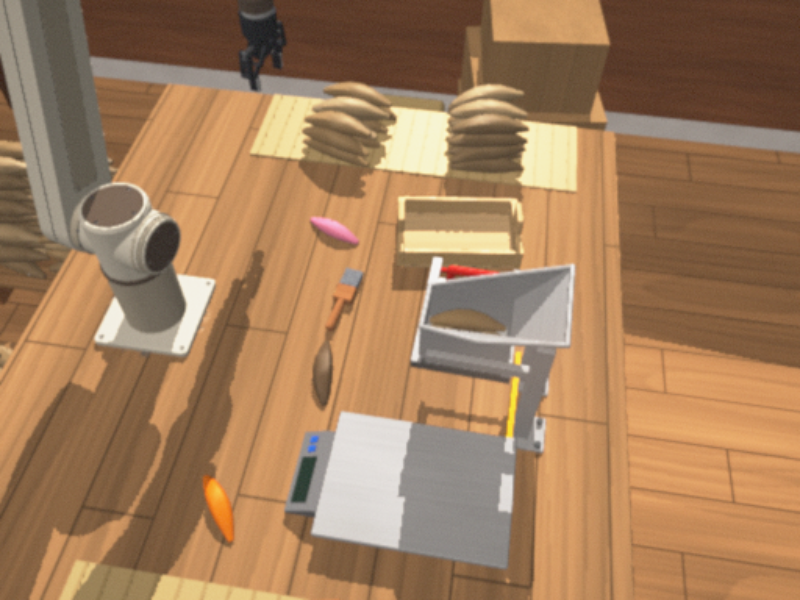

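Top view (800×600 px): tray at (230,258), red handle at (366,218), hopper chute at (447,220), scale platform at (553,270), weight at (331,163), brush at (340,377), dark reject at (437,381). Pink (238,407) and orange (595,450) are decoys. Two tan fillets show in the chute. Now I'll measure these.

```bash
cat > m.py <<'E'
from h import *
def rect(P,name):
    p=P[:,:2].astype(np.float32); p=p[np.isfinite(p).all(1)]
    (c,s,a)=cv2.minAreaRect(p); print(name,len(p),"c",np.round(c,4),"size",np.round(s,4),"ang",round(a,2),"z",np.round(np.percentile(P[:,2],[5,50,95]),4)); return c,s,a
def box(u0,v0,u1,v1):
    m=np.zeros((384,512),bool); k=.64; m[int(v0*k):int(v1*k),int(u0*k):int(u1*k)]=1; return m
E
python3 - <<'E'
from m import *
for n in("top","side"):
    z=np.load(n+"0.npz"); im,d=z["im"].astype(int),z["d"]; W=cloud(n,d); Z=W[...,2]; r,g,b=im[...,0],im[...,1],im[...,2]
    X,Y=W[...,0],W[...,1]
    hsv=cv2.cvtColor(z["im"],cv2.COLOR_RGB2HSV); H,S,V=[hsv[...,i] for i in range(3)]
    B=(lambda *a:box(*a))
    if n=="top":
        T=box(165,165,300,350);SC=box(470,170,630,375)
        rect(W[T&(abs(Z-.05)<.007)],"tray rim"); rect(W[T&(Z>.075)],"ears")
        e=T&(Z>.08)
        for s in(1,-1):
            q=e&((X-np.nanmean(X[e]))*s>0); print("ear",np.round(np.nanmean(W[q],0),4),q.sum())
        rect(W[SC&(abs(Z-.04)<.006)&(S<60)],"scale")
        rect(W[box(330,160,500,285)&(abs(Z-.177)<.005)],"rails")
        rect(W[box(350,160,380,285)&(S>150)&(Z>.19)],"handle")
        rect(W[box(315,145,345,185)&(Z>.02)],"weight")
        rect(W[box(290,350,398,400)&(Z>.008)],"brush")
        rect(W[box(395,360,485,400)&(Z>.006)],"reject")
        rect(W[box(415,80,540,270)&(abs(Z-.253)<.004)],"chute z253")
        rect(W[box(430,170,475,260)&(S>70)],"fillets")
        f=Z[box(100,400,700,520)];print("bench z",np.nanpercentile(f,[5,50,95]))
    else:
        T=box(390,185,530,275);SC=box(300,400,530,580)
        rect(W[T&(abs(Z-.05)<.007)],"tray rim"); rect(W[T&(Z>.075)],"ears")
        rect(W[SC&(abs(Z-.04)<.006)&(S<60)],"scale")
        rect(W[box(500,340,530,445)&(S>150)&(H>20)&(H<35)],"backstop")
        rect(W[box(400,250,500,290)&(S>150)&((H<8)|(H>172))],"handle")
        rect(W[box(405,250,580,385)&(abs(Z-.253)<.004)],"chute z253")
        rect(W[box(405,250,580,385)&(abs(Z-.177)<.004)],"rails")
E
```

```text
tray rim 922 c [0.5893 0.3073] size [0.2686 0.167 ] ang 8.16 z [0.0449 0.0494 0.0529]
ears 251 c [0.5889 0.3058] size [0.2675 0.0579] ang 7.97 z [0.0787 0.0903 0.0938]
ear [0.7131 0.3225 0.0898] 119
ear [0.463  0.2884 0.0904] 113
scale 8283 c [ 0.5724 -0.2994] size [0.2303 0.3432] ang 89.23 z [0.0359 0.0394 0.0428]
rails 906 c [ 0.6328 -0.0298] size [0.2351 0.1687] ang 87.76 z [0.1733 0.1764 0.1798]
handle 241 c [0.6338 0.0431] size [0.0151 0.1019] ang 87.27 z [0.2026 0.2072 0.2104]
weight 165 c [0.7765 0.127 ] size [0.0348 0.039 ] ang 14.6 z [0.024  0.0437 0.0672]
brush 575 c [0.3708 0.09  ] size [0.1599 0.0417] ang 80.73 z [0.0131 0.0178 0.0217]
reject 489 c [ 0.3802 -0.0934] size [0.0598 0.1584] ang 6.27 z [0.0108 0.0225 0.0296]
chute z253 205 c [ 0.6482 -0.0823] size [0.1053 0.187 ] ang 88.06 z [0.2508 0.2549 0.2568]
fillets 824 c [ 0.6296 -0.0906] size [0.1315 0.0601] ang 1.1 z [nan nan nan]
bench z [-0.00369588 -0.00010216  0.00803256]
tray rim 546 c [0.5852 0.3047] size [0.2685 0.1736] ang 8.43 z [0.0437 0.0479 0.0529]
ears 396 c [0.6115 0.1374] size [0.2654 0.4034] ang 8.68 z [0.0823 0.1767 0.3215]
scale 9858 c [ 0.5812 -0.2919] size [0.2545 0.3583] ang 89.99 z [0.0353 0.0389 0.0426]
backstop 153 c [ 0.7309 -0.0901] size [0.1827 0.0102] ang 87.64 z [nan nan nan]
handle 155 c [0.6203 0.1321] size [0.2035 0.0917] ang 85.13 z [nan nan nan]
chute z253 217 c [ 0.6591 -0.0963] size [0.1132 0.2267] ang 79.55 z [0.2495 0.2541 0.2568]
rails 319 c [ 0.6409 -0.0333] size [0.238  0.1922] ang 87.94 z [0.1734 0.1761 0.1803]
```

Every measurement agrees with the given sizes. That puts the hopper origin near (0.631,-0.087) with yaw -2.2°, and the tray at (0.589,0.307) with yaw 8°. I'll refine the scale, then plan the grasp of the near ear.

```bash
cat > go.py <<'E'
import sys
from h import *
from scipy.spatial.transform import Rotation as Ro
# usage go.py x y z yawdeg(of tool y axis, mod 180): turn first, then shift in the turned frame
def go(x,y,z,yaw):
    o=bot.get_obs(); R=Ro.from_quat(o["tool_rot"]).as_matrix()
    cur=np.degrees(np.arctan2(R[1,1],R[0,1])); d=(yaw-cur+90)%180-90
    a=np.radians(cur+d); T=np.column_stack([[-np.sin(-a-np.pi)*-1*0+np.sin(a)*-1,np.cos(a),0],[np.cos(a),np.sin(a),0],[0,0,-1]])
    if np.linalg.det(T)<0: T[:,0]*=-1
    s=T.T@(np.array([x,y,z])-o["eef_pos"])
    print("cur",np.round(o["eef_pos"],4),"yaw",round(cur,2),"tilt",np.round(R[:2,2],4),"turn deg",round(d,2),"frac about +z",round(-d/180,4),"shift frac",np.round(s/.2,4),"t",round(o["clock"],2),"w",round(o["grip_width"],4),"F",np.round(o["ft_force"],1))
if __name__=="__main__": go(*map(float,sys.argv[1:]))
E
python3 - <<'E'
from m import *
z=np.load("top0.npz"); im,d=z["im"],z["d"]; W=cloud("top",d); Z=W[...,2]; hsv=cv2.cvtColor(z["im"],cv2.COLOR_RGB2HSV);S=hsv[...,1]
rect(W[box(470,170,630,353)&(abs(Z-.04)<.006)&(S<60)],"scale")
rect(W[box(340,170,355,265)&(S>150)&(Z>.1)],"strip")
E
python3 go.py 0.463 0.289 0.16 8
```

```text
scale 7965 c [ 0.586  -0.2996] size [0.2303 0.316 ] ang 89.23 z [0.0362 0.0395 0.0428]
strip 157 c [0.6383 0.0758] size [0.0084 0.1319] ang 87.77 z [0.1586 0.1613 0.1641]
cur [0.1341 0.4811 0.2475] yaw 74.43 tilt [-0.0005 -0.0018] turn deg -66.43 frac about +z 0.369 shift frac [-1.1802  1.4948  0.4375] t 0.1 w 0.085 F [ 0.9 -0.3  0.1]
```

apply_moves:
  steps:
    - [[0,0,0],[0,0,0.037],1]
    - [[0,0,0],[0,0,0.037],1]
    - [[0,0,0],[0,0,0.037],1]
    - [[0,0,0],[0,0,0.037],1]
    - [[0,0,0],[0,0,0.037],1]
    - [[0,0,0],[0,0,0.037],1]
    - [[0,0,0],[0,0,0.037],1]
    - [[0,0,0],[0,0,0.037],1]

```text
clock: 0.77
eef_pos: [0.1341, 0.4813, 0.2477]
tool_rot: [0.568, 0.823, -0.001, 0.0]
ft_force: [0.1, -0.2, -0.1]
grip_width: 0.0855
grasp_force: 0.0
```

apply_moves:
  steps:
    - [[0,0,0],[0,0,0.037],1]
    - [[0,0,0],[0,0,0.036],1]
    - [[-0.11,0.14,0],[0,0,0],1]
    - [[-0.11,0.14,0],[0,0,0],1]
    - [[-0.11,0.14,0],[0,0,0],1]
    - [[-0.11,0.14,0],[0,0,0],1]
    - [[-0.11,0.14,0],[0,0,0],1]
    - [[-0.11,0.14,0],[0,0,0],1]

```text
clock: 1.43
eef_pos: [0.32, 0.3731, 0.248]
tool_rot: [0.656, 0.755, -0.0, -0.0]
ft_force: [-0.3, 1.0, -0.4]
grip_width: 0.0854
grasp_force: 0.0
```

```bash
python3 go.py 0.463 0.289 0.16 8
```

```text
cur [0.32   0.3731 0.248 ] yaw 8.03 tilt [-0.0006 -0.0005] turn deg -0.03 frac about +z 0.0002 shift frac [-0.5159  0.6497  0.4398] t 1.43 w 0.0854 F [-0.3  1.  -0.4]
```

apply_moves:
  steps:
    - [[-0.129,0.162,0],[0,0,0],1]
    - [[-0.129,0.162,0],[0,0,0],1]
    - [[-0.129,0.162,0],[0,0,0],1]
    - [[-0.129,0.163,0],[0,0,0],1]
    - [[0,0,0.15],[0,0,0],1]
    - [[0,0,0.15],[0,0,0],1]
    - [[0,0,0.15],[0,0,0],1]
    - [[0,0,0],[0,0,0],1]

```text
clock: 2.1
eef_pos: [0.4582, 0.2872, 0.1516]
tool_rot: [0.656, 0.754, -0.006, -0.002]
ft_force: [-1.1, -1.5, -0.6]
grip_width: 0.0853
grasp_force: 0.0
```

```bash
python3 go.py 0.463 0.289 0.070 8
python3 - <<'E'
from h import *
im,d=camera("top"); a=im[60:280,90:300]; cv2.imwrite("pics/t1.png",cv2.resize(a[:,:,::-1],(560,586)))
im,d=camera("side"); a=im[60:280,180:390]; cv2.imwrite("pics/s1.png",cv2.resize(a[:,:,::-1],(560,586)))
E
```

```text
cur [0.4582 0.2872 0.1516] yaw 7.94 tilt [-0.0113 -0.007 ] turn deg 0.06 frac about +z -0.0003 shift frac [0.0057 0.0251 0.4079] t 2.1 w 0.0853 F [-1.1 -1.5 -0.6]
```

View pics/s1.png

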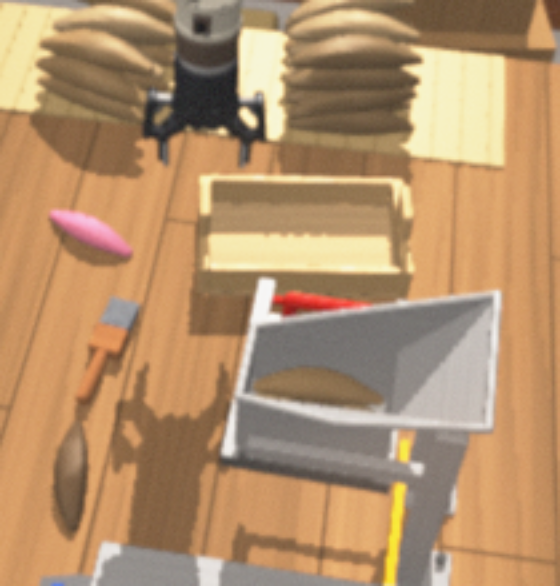

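The open fingers at (205,150) straddle the line of the near ear at (205,215). Next I'll let the arm settle, then descend.

```bash
python3 go.py 0.463 0.289 0.070 8
```

```text
cur [0.4609 0.2896 0.1574] yaw 8.0 tilt [-0.0033 -0.002 ] turn deg -0.0 frac about +z 0.0 shift frac [-0.0043  0.0098  0.4369] t 2.2 w 0.0855 F [-0.   0.5  0.6]
```

Centred. Now down, then close.

apply_moves:
  steps:
    - [[0,0.005,0.1],[0,0,0],1]
    - [[0,0,0.1],[0,0,0],1]
    - [[0,0,0.1],[0,0,0],1]
    - [[0,0,0.08],[0,0,0],1]
    - [[0,0,0.055],[0,0,0],1]
    - [[0,0,0],[0,0,0],1]
    - [[0,0,0],[0,0,0],1]
    - [[0,0,0],[0,0,0],0.5]

```text
clock: 2.87
eef_pos: [0.4643, 0.2915, 0.0736]
tool_rot: [0.656, 0.755, 0.002, 0.001]
ft_force: [-0.3, -0.3, -0.1]
grip_width: 0.0753
grasp_force: 0.0
```

apply_moves:
  steps:
    - [[0,0,0],[0,0,0],0.3]
    - [[0,0,0],[0,0,0],0.3]
    - [[0,0,0],[0,0,0],0.2]
    - [[0,0,0],[0,0,0],0]
    - [[0,0,0],[0,0,0],0]
    - [[0,0,0],[0,0,0],0]
    - [[0,0,0],[0,0,0],0]
    - [[0,0,0],[0,0,0],0]

```text
clock: 3.53
eef_pos: [0.4629, 0.2905, 0.0717]
tool_rot: [0.656, 0.755, 0.0, -0.0]
ft_force: [-1.5, -0.4, 4.4]
grip_width: 0.0135
grasp_force: 59.3
```

```bash
python3 go.py 0.463 0.289 0.095 8
```

```text
cur [0.4629 0.2905 0.0717] yaw 8.02 tilt [0.0001 0.0004] turn deg -0.02 frac about +z 0.0001 shift frac [-0.0074 -0.0003 -0.1164] t 3.53 w 0.0135 F [-1.5 -0.4  4.4]
```

apply_moves:
  steps:
    - [[0,0,-0.02],[0,0,0],0]
    - [[0,0,-0.04],[0,0,0],0]
    - [[0,0,-0.04],[0,0,0],0]
    - [[0,0,-0.03],[0,0,0],0]
    - [[0,0,0],[0,0,0.02],0]
    - [[0,0,0],[0,0,0.02],0]
    - [[0,0,0],[0,0,0.017],0]
    - [[0,0,0],[0,0,0],0]

```text
clock: 4.2
eef_pos: [0.4629, 0.2903, 0.0977]
tool_rot: [0.721, 0.693, 0.0, -0.0]
ft_force: [0.4, -0.6, -3.3]
grip_width: 0.0134
grasp_force: 58.6
```

```bash
python3 go.py 0.4338 -0.0796 0.0977 -2.24
python3 - <<'E'
from m import *
n="top"
im,d=camera(n); W=cloud(n,d); Z=W[...,2]; X,Y=W[...,0],W[...,1]
w=(X>.4)&(X<.76)&(Y>.13)&(Y<.42)
m=w&(Z>.055)&(Z<.1)&~((X<.52)&(abs(Y-.29)<.06)); rect(W[m],"rim")
A=np.c_[W[m][:,:2],np.ones(m.sum())]; zz=W[m][:,2]; 
k=zz<.09; print(np.linalg.lstsq(A[k],zz[k],rcond=None)[0], k.sum()); e=w&(X>.6)&(Z>.1); print("far ear",np.nanmean(W[e],0),e.sum(), np.nanmax(Z[e]))
E
```

```text
cur [0.4629 0.2903 0.0977] yaw -2.31 tilt [0.0001 0.0002] turn deg 0.07 frac about +z -0.0004 shift frac [-1.854e+00 -7.330e-02  1.000e-04] t 4.2 w 0.0134 F [ 0.4 -0.6 -3.3]
rim 1060 c [0.5909 0.2844] size [0.1682 0.2679] ang 87.67 z [0.0582 0.0737 0.0802]
[ 0.00039131 -0.00759373  0.07339335] 1034
far ear [0.71578758 0.27679724 0.11379531] 135 0.12089450637799382
```

apply_moves:
  steps:
    - [[-0.08,-0.02,0],[0,0,0],0]
    - [[-0.15,-0.02,0],[0,0,0],0]
    - [[-0.19,-0.02,0],[0,0,0],0]
    - [[-0.19,-0.013,0],[0,0,0],0]
    - [[-0.19,0,0],[0,0,0],0]
    - [[-0.19,0,0],[0,0,0],0]
    - [[-0.19,0,0],[0,0,0],0]
    - [[-0.19,0,0],[0,0,0],0]

```text
clock: 4.92
eef_pos: [0.4373, 0.0154, 0.0978]
tool_rot: [0.72, 0.694, 0.0, 0.0]
ft_force: [1.0, -0.3, -3.4]
grip_width: 0.0128
grasp_force: 58.7
```

apply_moves:
  steps:
    - [[-0.19,0,0],[0,0,0],0]
    - [[-0.15,0,0],[0,0,0],0]
    - [[-0.1,0,0],[0,0,0],0]
    - [[-0.044,0,0],[0,0,0],0]
    - [[0,0,0.03],[0,0,0],0]
    - [[0,0,0.04],[0,0,0],0]
    - [[0,0,0.03],[0,0,0],0]
    - [[0,0,0.015],[0,0,0],0]

```text
clock: 5.58
eef_pos: [0.4327, -0.0782, 0.0728]
tool_rot: [0.72, 0.694, -0.001, -0.001]
ft_force: [-0.7, 0.8, -1.9]
grip_width: 0.0135
grasp_force: 59.0
```

```bash
python3 go.py 0.4687 -0.081 0.0717 -2.24
python3 - <<'E'
from m import *
n="top"
im,d=camera(n); W=cloud(n,d); Z=W[...,2]; X,Y=W[...,0],W[...,1]
m=(X>.4)&(X<.53)&(abs(Y+.09)<.12)&(abs(Z-.052)<.008)
rect(W[m],"rim near part")
im,d=camera("side"); cv2.imwrite("pics/s2.png",cv2.resize(im[100:384,180:400][:,:,::-1],(465,600)))
E
```

```text
cur [ 0.4327 -0.0782  0.0728] yaw -2.11 tilt [-0.0027  0.0008] turn deg -0.13 frac about +z 0.0007 shift frac [-0.0071  0.1806  0.0055] t 5.58 w 0.0135 F [-0.7  0.8 -1.9]
rim near part 146 c [ 0.4798 -0.0998] size [0.0978 0.2066] ang 0.5 z [0.0463 0.0505 0.0536]
```

View pics/s2.png

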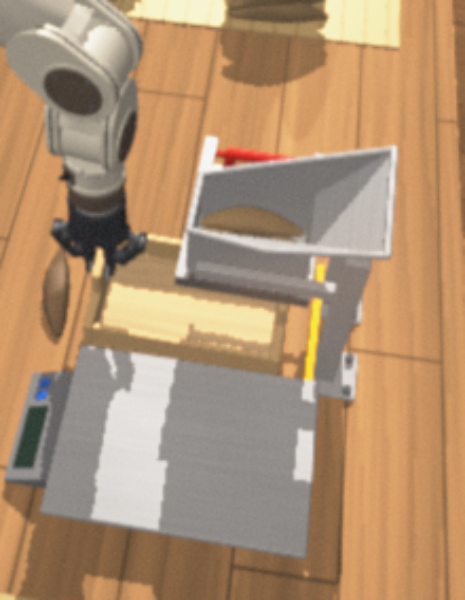

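The tray is in line under the chute, with its far wall at (285,340) and a gap to the yellow bar at (315,340). Pushing forward gently.

apply_moves:
  steps:
    - [[-0.007,0.03,0],[0,0,0.001],0]
    - [[0,0.035,0],[0,0,0],0]
    - [[0,0.035,0],[0,0,0],0]
    - [[0,0.03,0],[0,0,0],0]
    - [[0,0.02,0.003],[0,0,0],0]
    - [[0,0.015,0.003],[0,0,0],0]
    - [[0,0.008,0],[0,0,0],0]
    - [[0,0,0],[0,0,0],0]

```text
clock: 6.35
eef_pos: [0.4677, -0.0825, 0.0728]
tool_rot: [0.722, 0.692, -0.001, -0.001]
ft_force: [-2.1, -0.8, -2.3]
grip_width: 0.0135
grasp_force: 59.1
```

```bash
python3 go.py 0.4687 -0.081 0.0717 -2.24
```

```text
cur [ 0.4677 -0.0825  0.0728] yaw -2.44 tilt [-0.0016  0.    ] turn deg 0.2 frac about +z -0.0011 shift frac [0.0076 0.0047 0.0053] t 6.35 w 0.0135 F [-2.1 -0.8 -2.3]
```

apply_moves:
  steps:
    - [[0.005,0.005,0.005],[0,0,-0.001],0]
    - [[0,0.005,0.002],[0,0,0],0]
    - [[0,0,0],[0,0,0],0]
    - [[0,0,0],[0,0,0],0.3]
    - [[0,0,0],[0,0,0],0.5]
    - [[0,0,0],[0,0,0],0.6]
    - [[0,0,0],[0,0,0],0.7]
    - [[0,0,0],[0,0,0],0.7]

```text
clock: 7.02
eef_pos: [0.471, -0.0815, 0.072]
tool_rot: [0.721, 0.693, 0.001, 0.001]
ft_force: [0.2, -1.1, 0.6]
grip_width: 0.0597
grasp_force: 0.0
```

```bash
python3 go.py 0.4687 -0.081 0.0717 -2.24
python3 - <<'E'
from m import *
n="top"
im,d=camera(n); W=cloud(n,d); Z=W[...,2]; X,Y=W[...,0],W[...,1]
# side camera: tray wall tops in hopper frame
o=np.array([.6306,-.0873]);a=np.radians(-2.24);R=np.array([[np.cos(a),np.sin(a)],[-np.sin(a),np.cos(a)]])
for n in("top","side"):
    im,d=camera(n); W=cloud(n,d); h=(W[...,:2]-o)@R.T; Z=W[...,2]
    m=(abs(Z-.05)<.006)&(abs(h[...,1])<.11)&(h[...,0]>-.2)&(h[...,0]<.11)
    p=h[m]; print(n,m.sum(),"x",np.round(np.percentile(p[:,0],[1,99]),4),"y",np.round(np.percentile(p[:,1],[1,99]),4))
    for lo,hi in((-.15,-.1),(-.1,0),(0,.09)):
        q=p[(p[:,0]>lo)&(p[:,0]<hi)]
        for s in(1,-1):
            e=q[q[:,1]*s>.06]; print(lo,s,len(e),np.round(np.median(e[:,1]),4) if len(e) else "")
E
```

```text
cur [ 0.471  -0.0815  0.072 ] yaw -2.24 tilt [ 0.0014 -0.    ] turn deg 0.0 frac about +z -0.0 shift frac [ 0.0019 -0.0114  0.0017] t 7.02 w 0.0597 F [ 0.2 -1.1  0.6]
top 169 x [-0.1685 -0.0072] y [-0.0855  0.0807]
-0.15 1 48 0.0772
-0.15 -1 0 
-0.1 1 34 0.0765
-0.1 -1 34 -0.081
0 1 0 
0 -1 0 
side 491 x [-0.1721  0.106 ] y [-0.0894  0.0752]
-0.15 1 7 0.0765
-0.15 -1 55 -0.0843
-0.1 1 0 
-0.1 -1 107 -0.0841
0 1 2 0.0671
0 -1 123 -0.0839
```

The tray sits at x ≈ -0.0345, y ≈ -0.002 and square in the hopper frame, well within tolerance. Next is the handle.

apply_moves:
  steps:
    - [[0,0,-0.08],[0,0,0],0.7]
    - [[0,0,-0.16],[0,0,0],0.7]
    - [[0,0,-0.18],[0,0,0],0.7]
    - [[0,0,-0.18],[0,0,0],0.6]
    - [[0,0,-0.18],[0,0,0],0.5]
    - [[0,0,-0.18],[0,0,0],0.5]
    - [[0,0,-0.1],[0,0,0],0.5]
    - [[0,0,0],[0,0,0],0.5]

```text
clock: 7.83
eef_pos: [0.4729, -0.0819, 0.2893]
tool_rot: [0.721, 0.693, 0.003, 0.004]
ft_force: [0.6, -0.1, -0.4]
grip_width: 0.0429
grasp_force: 0.0
```

```bash
python3 go.py 0.6348 0.0427 0.28 87.76; python3 -c "
from h import *
print(np.degrees(bot.get_obs()['joint_pos']))"
```

```text
cur [ 0.4729 -0.0819  0.2893] yaw -2.25 tilt [ 0.0105 -0.0018] turn deg -89.99 frac about +z 0.4999 shift frac [ 0.7845 -0.6542  0.0464] t 7.83 w 0.0429 F [ 0.6 -0.1 -0.4]
[-9.82880441e+00  1.02061589e+01  1.83861224e+00  8.10223034e+01
  3.74143387e-03  8.24207778e+01]
```

apply_moves:
  steps:
    - [[0.1,0,0],[0,0,0],0.5]
    - [[0.18,0,0],[0,0,0],0.5]
    - [[0.18,0,0],[0,0,0],0.5]
    - [[0.16,0,0],[0,0,0],0.5]
    - [[0,0,0],[0,0,-0.039],0.5]
    - [[0,0,0],[0,0,-0.039],0.5]
    - [[0,0,0],[0,0,-0.039],0.5]
    - [[0,0,0],[0,0,-0.039],0.5]

```text
clock: 8.5
eef_pos: [0.4747, 0.0429, 0.2826]
tool_rot: [0.528, 0.849, -0.001, -0.001]
ft_force: [0.6, 0.1, -0.1]
grip_width: 0.0422
grasp_force: 0.0
```

apply_moves:
  steps:
    - [[0,0,0],[0,0,-0.039],0.5]
    - [[0,0,0],[0,0,-0.039],0.5]
    - [[0,0,0],[0,0,-0.039],0.5]
    - [[0,0,0],[0,0,-0.039],0.5]
    - [[0,0,0],[0,0,-0.039],0.5]
    - [[0,0,0],[0,0,-0.039],0.5]
    - [[0,0,0],[0,0,-0.039],0.5]
    - [[0,0,0],[0,0,-0.039],0.5]

```text
clock: 9.17
eef_pos: [0.4747, 0.0424, 0.2826]
tool_rot: [0.067, 0.998, -0.0, -0.001]
ft_force: [-0.7, 0.6, -0.1]
grip_width: 0.0425
grasp_force: 0.0
```

```bash
python3 go.py 0.6348 0.0427 0.28 87.76
```

```text
cur [0.4747 0.0424 0.2826] yaw 82.34 tilt [-0.0017 -0.0001] turn deg 5.42 frac about +z -0.0301 shift frac [-0.7996  0.0327  0.013 ] t 9.17 w 0.0425 F [-0.7  0.6 -0.1]
```

apply_moves:
  steps:
    - [[0,0,0],[0,0,-0.03],0.5]
    - [[-0.1,0.011,0],[0,0,0],0.5]
    - [[-0.18,0.011,0],[0,0,0],0.5]
    - [[-0.18,0.011,0],[0,0,0],0.5]
    - [[-0.18,0,0],[0,0,0],0.5]
    - [[-0.16,0,0],[0,0,0],0.5]
    - [[0,0,0.1],[0,0,0],0.5]
    - [[0,0,0],[0,0,0],0.5]

```text
clock: 9.83
eef_pos: [0.6354, 0.0415, 0.2572]
tool_rot: [0.023, 1.0, -0.0, -0.004]
ft_force: [-0.5, -0.0, -0.8]
grip_width: 0.0428
grasp_force: 0.0
```

```bash
python3 - <<'E'
from h import *
im,d=camera("top"); a=im[70:200,180:350]; cv2.imwrite("pics/t3.png",cv2.resize(a[:,:,::-1],(680,520),interpolation=cv2.INTER_CUBIC))
print(proj("top",[.6357,.0426,.2])-[180,70], proj("top",bot.get_obs()["eef_pos"])-[180,70])
E
python3 go.py 0.6348 0.0427 0.199 87.76
```

```text
[[53.8138785 67.8109407]] [[52.45622663 62.15807768]]
cur [0.634  0.0415 0.2591] yaw 87.38 tilt [-0.0086 -0.0005] turn deg 0.38 frac about +z -0.0021 shift frac [-0.0039  0.0059  0.3006] t 9.88 w 0.0426 F [-0.3 -0.7 -0.8]
```

View pics/t3.png

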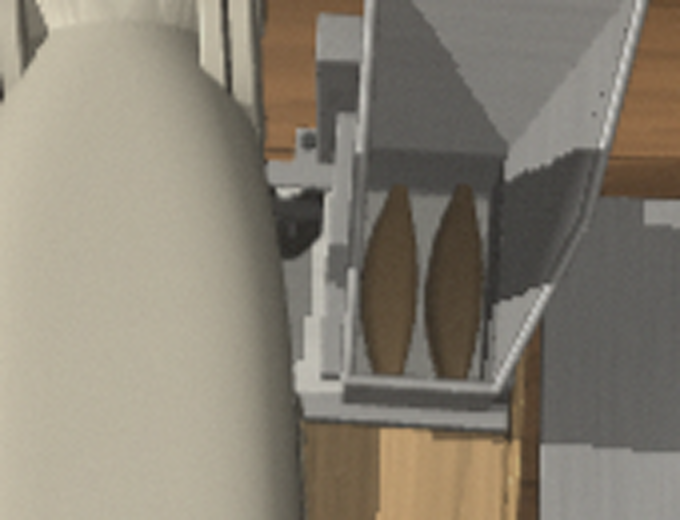

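The forearm covers the handle at (200,270), and the fillets are at (390,280) and (455,280) in the chute. The pose agrees with the earlier measurement, so I'll descend and grip.

apply_moves:
  steps:
    - [[0,0.005,0.05],[0,0,-0.002],0.5]
    - [[0,0,0.08],[0,0,0],0.5]
    - [[0,0,0.08],[0,0,0],0.5]
    - [[0,0,0.06],[0,0,0],0.5]
    - [[0,0,0.03],[0,0,0],0.5]
    - [[0,0,0],[0,0,0],0.5]
    - [[0,0,0],[0,0,0],0.4]
    - [[0,0,0],[0,0,0],0.3]

```text
clock: 10.55
eef_pos: [0.6356, 0.0428, 0.2053]
tool_rot: [0.02, 1.0, 0.0, 0.001]
ft_force: [1.1, -0.4, 0.2]
grip_width: 0.0257
grasp_force: 0.0
```

apply_moves:
  steps:
    - [[0,0,0],[0,0,0],0.2]
    - [[0,0,0],[0,0,0],0.1]
    - [[0,0,0],[0,0,0],0]
    - [[0,0,0],[0,0,0],0]
    - [[0,0,0],[0,0,0],0]
    - [[0,0,0],[0,0,0],0]
    - [[0,0,0],[0,0,0],0]
    - [[0,0,0],[0,0,0],0]

```text
clock: 11.22
eef_pos: [0.6358, 0.0423, 0.2054]
tool_rot: [0.02, 1.0, -0.0, 0.001]
ft_force: [-2.2, -0.9, 7.3]
grip_width: 0.0138
grasp_force: 58.8
```

```bash
python3 go.py 0.6384 0.1346 0.199 87.76
```

```text
cur [0.6358 0.0423 0.2054] yaw 87.73 tilt [ 0.0024 -0.0005] turn deg 0.03 frac about +z -0.0002 shift frac [0.0052 0.4616 0.0322] t 11.22 w 0.0138 F [-2.2 -0.9  7.3]
```

It's gripping about 5 mm above the bar's centre, so I'll open, lower 6 mm and close again.

apply_moves:
  steps:
    - [[0,0,0],[0,0,0],0.5]
    - [[0,0,0],[0,0,0],0.5]
    - [[0,0,0.015],[0,0,0],0.5]
    - [[0,0,0.02],[0,0,0],0.5]
    - [[0,0,0],[0,0,0],0.4]
    - [[0,0,0],[0,0,0],0.2]
    - [[0,0,0],[0,0,0],0]
    - [[0,0,0],[0,0,0],0]

```text
clock: 11.88
eef_pos: [0.6351, 0.0426, 0.1963]
tool_rot: [0.02, 1.0, -0.0, -0.0]
ft_force: [-0.1, -1.2, -1.3]
grip_width: 0.0141
grasp_force: 58.4
```

apply_moves:
  steps:
    - [[0,0,0],[0,0,0],0]
    - [[0,0,0],[0,0,0],0]
    - [[0,0,0],[0,0,0],0]
    - [[0,0,0],[0,0,0],0]
    - [[0,0.03,0],[0,0,0],0]
    - [[0,0.05,0],[0,0,0],0]
    - [[0,0.05,0],[0,0,0],0]
    - [[0,0.05,0],[0,0,0],0]

```text
clock: 12.55
eef_pos: [0.6364, 0.0773, 0.1963]
tool_rot: [0.021, 1.0, -0.002, -0.001]
ft_force: [-0.1, -5.2, -2.9]
grip_width: 0.0141
grasp_force: 58.6
```

```bash
python3 go.py 0.6384 0.1346 0.199 87.76
```

```text
cur [0.6364 0.0773 0.1963] yaw 87.65 tilt [-0.0011 -0.0034] turn deg 0.11 frac about +z -0.0006 shift frac [ 0.0012  0.2864 -0.0134] t 12.55 w 0.0141 F [-0.1 -5.2 -2.9]
```

Drawing with about 5 N of friction, as expected. Continuing to the end stop.

apply_moves:
  steps:
    - [[0,0.06,0],[0,0,0],0]
    - [[0,0.06,0],[0,0,0],0]
    - [[0,0.06,0],[0,0,0],0]
    - [[0,0.05,0],[0,0,0],0]
    - [[0,0.03,0],[0,0,0],0]
    - [[0,0.02,0],[0,0,0],0]
    - [[0,0.01,0],[0,0,0],0]
    - [[0,0,0],[0,0,0],0]

```text
clock: 13.22
eef_pos: [0.6386, 0.1338, 0.1963]
tool_rot: [0.02, 1.0, -0.003, -0.001]
ft_force: [-0.8, -11.1, -3.3]
grip_width: 0.0141
grasp_force: 59.1
```

```bash
python3 go.py 0.6384 0.1346 0.199 87.76
python3 - <<'E'
from h import *
im,d=camera("side"); cv2.imwrite("pics/s4.png",cv2.resize(im[120:320,230:400][:,:,::-1],(510,600),interpolation=cv2.INTER_CUBIC))
im,d=camera("top"); cv2.imwrite("pics/t4.png",cv2.resize(im[50:240,200:350][:,:,::-1],(450,570),interpolation=cv2.INTER_CUBIC))
a=cv2.imread("pics/s4.png");b=cv2.imread("pics/t4.png");b=cv2.resize(b,(290,367));o=np.zeros((600,800,3),np.uint8);o[:,:510]=a;o[:367,510:]=b;cv2.imwrite("pics/c4.png",o)
E
```

```text
cur [0.6386 0.1338 0.1963] yaw 87.65 tilt [-0.0014 -0.0062] turn deg 0.11 frac about +z -0.0006 shift frac [ 0.0011  0.0038 -0.0135] t 13.22 w 0.0141 F [ -0.8 -11.1  -3.3]
```

View pics/c4.png

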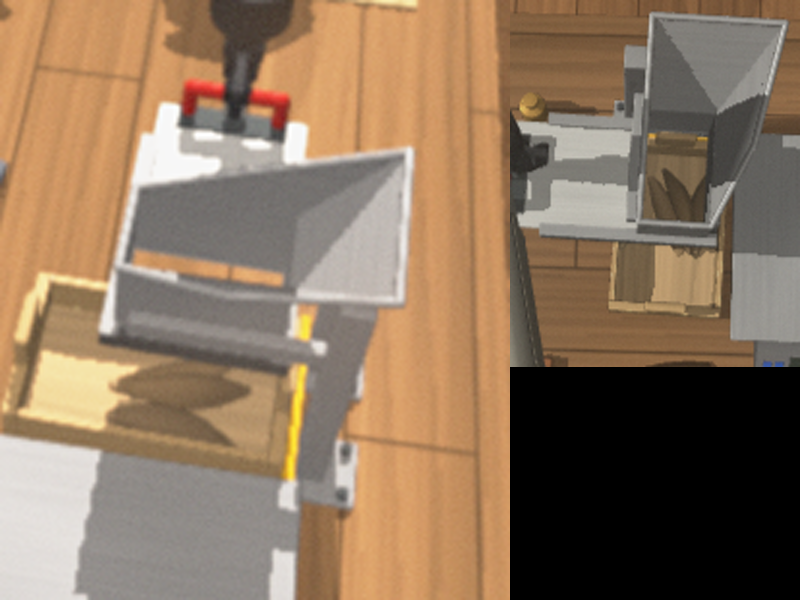

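The gate is on its end stop: force is up to 11 N after about 91 mm of travel. The chute is empty, the fillets lie in the tray at (180,400), and the tray is still against the yellow bar. I'll hold briefly, then push the gate home.

apply_moves:
  steps:
    - [[0,0.01,0],[0,0,0],0]
    - [[0,0,0],[0,0,0],0]
    - [[0,0,0],[0,0,0],0]
    - [[0,0,0],[0,0,0],0]
    - [[0,-0.04,0],[0,0,0],0]
    - [[0,-0.07,0],[0,0,0],0]
    - [[0,-0.07,0],[0,0,0],0]
    - [[0,-0.07,0],[0,0,0],0]

```text
clock: 13.98
eef_pos: [0.6369, 0.0897, 0.1963]
tool_rot: [0.019, 1.0, 0.001, -0.0]
ft_force: [-0.3, 4.3, -5.5]
grip_width: 0.014
grasp_force: 59.1
```

apply_moves:
  steps:
    - [[0,-0.07,0],[0,0,0],0]
    - [[0,-0.06,0],[0,0,0],0]
    - [[0,-0.04,0],[0,0,0],0]
    - [[0,-0.03,0],[0,0,0],0]
    - [[0,-0.02,0],[0,0,0],0]
    - [[0,-0.01,0],[0,0,0],0]
    - [[0,0,0],[0,0,0],0]
    - [[0,0,0],[0,0,0],0]

```text
clock: 14.65
eef_pos: [0.6351, 0.0418, 0.1963]
tool_rot: [0.02, 1.0, -0.001, -0.0]
ft_force: [-1.5, -1.1, -7.9]
grip_width: 0.0146
grasp_force: 58.9
```

```bash
python3 go.py 0.6351 0.0426 0.1963 87.76
```

```text
cur [0.6351 0.0418 0.1963] yaw 87.72 tilt [-0.0009 -0.0021] turn deg 0.04 frac about +z -0.0002 shift frac [-0.0001  0.004   0.0002] t 14.65 w 0.0146 F [-1.5 -1.1 -7.9]
```

apply_moves:
  steps:
    - [[0,-0.01,0],[0,0,0],0]
    - [[0,-0.005,0],[0,0,0],0]
    - [[0,0,0],[0,0,0],0]
    - [[0,0,0],[0,0,0],0]
    - [[0,0,0],[0,0,0],0.4]
    - [[0,0,0],[0,0,0],0.5]
    - [[0,0,0],[0,0,0],0.5]
    - [[0,0,0],[0,0,0],0.5]

```text
clock: 15.32
eef_pos: [0.6362, 0.0394, 0.1985]
tool_rot: [0.02, 1.0, -0.0, 0.002]
ft_force: [0.7, -0.2, -0.2]
grip_width: 0.043
grasp_force: 0.0
```

apply_moves:
  steps:
    - [[0,0.01,-0.05],[0,0,0],0.5]
    - [[0,0,-0.1],[0,0,0],0.5]
    - [[0,0,-0.14],[0,0,0],0.5]
    - [[0,0,-0.14],[0,0,0],0.5]
    - [[0.16,0,0],[0,0,0],0.6]
    - [[0.2,0,0],[0,0,0],0.7]
    - [[0.2,0,0],[0,0,0],0.7]
    - [[0.2,0,0],[0,0,0],0.7]

```text
clock: 15.98
eef_pos: [0.4823, 0.0476, 0.2838]
tool_rot: [0.02, 1.0, 0.0, 0.001]
ft_force: [-0.3, -0.1, 1.3]
grip_width: 0.0598
grasp_force: 0.0
```

```bash
python3 go.py 0.4687 -0.081 0.16 -2.24
python3 - <<'E'
from m import *
z=[]
o=np.array([.6306,-.0873]);a=np.radians(-2.24);R=np.array([[np.cos(a),np.sin(a)],[-np.sin(a),np.cos(a)]])
im,d=camera("top"); W=cloud("top",d); Z=W[...,2]; S=cv2.cvtColor(im,cv2.COLOR_RGB2HSV)[...,1]
rect(W[box(350,160,380,285)&(S>150)&(Z>.19)],"handle (start c .6338 .0431)")
for n in("top","side"):
    if n=="side": im,d=camera(n); W=cloud(n,d)
    h=(W[...,:2]-o)@R.T; Z=W[...,2]
    m=(abs(Z-.05)<.006)&(abs(h[...,1])<.11)&(h[...,0]>-.2)&(h[...,0]<.11); p=h[m]
    print(n,"x",np.round(np.percentile(p[:,0],[1,99]),4),"y",np.round(np.percentile(p[:,1],[1,99]),4))
    e=(Z>.08)&(Z<.1)&(h[...,0]<-.14)&(h[...,0]>-.19)&(abs(h[...,1])<.06); print("near ear",np.round(np.nanmean(W[e],0),4),e.sum())
cv2.imwrite("pics/s5.png",cv2.resize(im[120:320,200:400][:,:,::-1],(600,600),interpolation=cv2.INTER_CUBIC))
E
```

```text
cur [0.4823 0.0476 0.2838] yaw 87.72 tilt [0.0022 0.    ] turn deg -89.96 frac about +z 0.4998 shift frac [-0.6449 -0.0427  0.6191] t 15.98 w 0.0598 F [-0.3 -0.1  1.3]
handle (start c .6338 .0431) 86 c [0.6597 0.0414] size [0.0527 0.0129] ang 1.96 z [0.2038 0.2077 0.2104]
top x [-0.1692 -0.0063] y [-0.0854  0.0799]
near ear [ 0.4679 -0.0828  0.0906] 108
side x [-0.1723  0.0941] y [-0.089   0.0787]
near ear [ 0.465  -0.0876  0.0891] 97
```

View pics/s5.png

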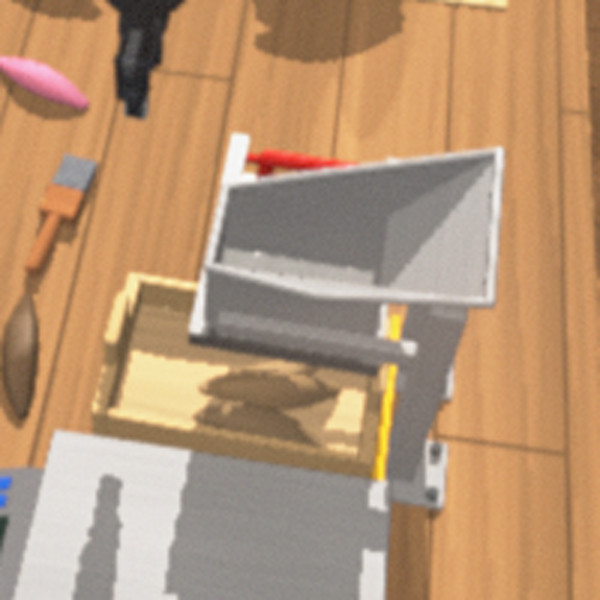

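The gate is shut, with a solid floor at (300,270). The tray is unmoved with the fillets in it. Now back to the near ear at about (0.468,-0.082).

apply_moves:
  steps:
    - [[0,0,0],[0,0,0.0385],0.7]
    - [[0,0,0],[0,0,0.0385],0.7]
    - [[0,0,0],[0,0,0.0385],0.7]
    - [[0,0,0],[0,0,0.0385],0.7]
    - [[0,0,0],[0,0,0.0385],0.7]
    - [[0,0,0],[0,0,0.0385],0.7]
    - [[0,0,0],[0,0,0.0385],0.7]
    - [[0,0,0],[0,0,0.0385],0.7]

```text
clock: 16.75
eef_pos: [0.4843, 0.0476, 0.2842]
tool_rot: [0.485, 0.874, 0.001, 0.001]
ft_force: [-0.4, -0.5, 0.4]
grip_width: 0.06
grasp_force: 0.0
```

apply_moves:
  steps:
    - [[0,0,0],[0,0,0.0385],0.7]
    - [[0,0,0],[0,0,0.0385],0.7]
    - [[0,0,0],[0,0,0.0385],0.7]
    - [[0,0,0],[0,0,0.0385],0.7]
    - [[0,0,0],[0,0,0.038],0.7]
    - [[-0.2,-0.012,0],[0,0,0],0.7]
    - [[-0.2,-0.012,0],[0,0,0],0.7]
    - [[-0.2,-0.012,0],[0,0,0],0.7]

```text
clock: 17.42
eef_pos: [0.4722, -0.0728, 0.2842]
tool_rot: [0.72, 0.694, 0.001, 0.001]
ft_force: [1.1, -0.4, -0.6]
grip_width: 0.0596
grasp_force: 0.0
```

```bash
python3 go.py 0.4687 -0.082 0.070 -2.24
```

```text
cur [ 0.4722 -0.0728  0.2842] yaw -2.1 tilt [ 0.0027 -0.0008] turn deg -0.14 frac about +z 0.0008 shift frac [-0.0465 -0.0156  1.0709] t 17.42 w 0.0596 F [ 1.1 -0.4 -0.6]
```

apply_moves:
  steps:
    - [[-0.046,-0.015,0.1],[0,0,0.001],0.7]
    - [[0,0,0.16],[0,0,0],0.7]
    - [[0,0,0.18],[0,0,0],0.7]
    - [[0,0,0.18],[0,0,0],0.7]
    - [[0,0,0.16],[0,0,0],0.7]
    - [[0,0,0.12],[0,0,0],0.7]
    - [[0,0,0.05],[0,0,0],0.7]
    - [[0,0,0],[0,0,0],0.7]

```text
clock: 18.08
eef_pos: [0.467, -0.081, 0.0909]
tool_rot: [0.722, 0.692, -0.001, -0.002]
ft_force: [-0.1, 0.1, -0.3]
grip_width: 0.0597
grasp_force: 0.0
```

```bash
python3 go.py 0.4687 -0.082 0.070 -2.24
```

```text
cur [ 0.467  -0.081   0.0909] yaw -2.45 tilt [-0.0041  0.0005] turn deg 0.21 frac about +z -0.0012 shift frac [-0.0046  0.0087  0.1044] t 18.08 w 0.0597 F [-0.1  0.1 -0.3]
```

apply_moves:
  steps:
    - [[0,0.004,0.06],[0,0,0],0.7]
    - [[0,0,0.055],[0,0,0],0.7]
    - [[0,0,0],[0,0,0],0.7]
    - [[0,0,0],[0,0,0],0.5]
    - [[0,0,0],[0,0,0],0.3]
    - [[0,0,0],[0,0,0],0.2]
    - [[0,0,0],[0,0,0],0.1]
    - [[0,0,0],[0,0,0],0]

```text
clock: 18.75
eef_pos: [0.4675, -0.0812, 0.0708]
tool_rot: [0.722, 0.692, -0.001, -0.001]
ft_force: [-6.0, -0.5, 8.1]
grip_width: 0.0133
grasp_force: 60.0
```

apply_moves:
  steps:
    - [[0,0,0],[0,0,0],0]
    - [[0,0,0],[0,0,0],0]
    - [[0,0,0],[0,0,0],0]
    - [[0,0,0],[0,0,0],0]
    - [[0,-0.01,0],[0,0,0],0]
    - [[0,-0.02,-0.01],[0,0,0],0]
    - [[0,-0.03,-0.03],[0,0,0],0]
    - [[0,-0.03,-0.03],[0,0,0],0]

```text
clock: 19.42
eef_pos: [0.4482, -0.0799, 0.0828]
tool_rot: [0.722, 0.692, -0.002, -0.002]
ft_force: [0.8, 0.8, -5.5]
grip_width: 0.0132
grasp_force: 58.8
```

```bash
cat > tilt.py <<'E'
from m import *
for n in("top","side"):
    im,d=camera(n); W=cloud(n,d); Z=W[...,2]
    e=bot.get_obs(); p=e["eef_pos"]; w=p[2]-.0717
    a=np.radians(-2); o=p[:2]; h=(W[...,:2]-o)@np.array([[np.cos(a),np.sin(a)],[-np.sin(a),np.cos(a)]]).T
    for lo,hi in((-.01,.05),(.05,.12),(.12,.19),(.19,.25)):
        m=(h[...,0]>lo)&(h[...,0]<hi)&(abs(abs(h[...,1])-.079)<.005)&(abs(Z-w-.05)<.02); 
        if m.sum()>8: print(n,lo,m.sum(),"rim z",np.round(np.percentile(Z[m],[50,80]),4))
    print("exp rim z",w+.05)
E
python3 tilt.py; python3 go.py 0.4387 -0.081 0.12 -2.24
```

```text
top -0.01 51 rim z [0.0615 0.0634]
top 0.05 69 rim z [0.0604 0.0617]
top 0.12 45 rim z [0.0594 0.0612]
exp rim z 0.06231519271621977
side -0.01 45 rim z [0.0607 0.0621]
side 0.05 53 rim z [0.0602 0.0623]
side 0.12 34 rim z [0.06   0.0613]
side 0.19 30 rim z [0.0589 0.0609]
exp rim z 0.062157089116675016
cur [ 0.4489 -0.08    0.0839] yaw -2.44 tilt [-0.0025  0.0004] turn deg 0.2 frac about +z -0.0011 shift frac [-0.0067 -0.0508 -0.1807] t 19.52 w 0.0135 F [ 0.2  0.5 -5.3]
```

Carried level, about 0.01 rad. Next: back off 10 mm more, lift to 54 mm clear (ears stay under the gate), then sideways to the scale.

apply_moves:
  steps:
    - [[0,-0.025,-0.01],[0,0,0],0]
    - [[0,-0.025,-0.03],[0,0,0],0]
    - [[0,0,-0.04],[0,0,0],0]
    - [[0,0,-0.04],[0,0,0],0]
    - [[0,0,-0.04],[0,0,0],0]
    - [[0,0,-0.03],[0,0,0],0]
    - [[0,0,-0.01],[0,0,0],0]
    - [[0,0,0],[0,0,0],0]

```text
clock: 20.18
eef_pos: [0.4419, -0.08, 0.1247]
tool_rot: [0.722, 0.692, 0.001, 0.001]
ft_force: [0.4, -0.6, -6.3]
grip_width: 0.0138
grasp_force: 59.0
```

```bash
python3 tilt.py; python3 go.py 0.458 -0.297 0.124 -0.8
```

```text
top -0.01 49 rim z [0.1029 0.1045]
top 0.05 81 rim z [0.1028 0.1046]
top 0.12 63 rim z [0.1017 0.1041]
exp rim z 0.10240574986170585
side -0.01 42 rim z [0.1016 0.1034]
side 0.05 62 rim z [0.1013 0.1029]
side 0.12 40 rim z [0.1004 0.1028]
side 0.19 31 rim z [0.1007 0.102 ]
exp rim z 0.1019336233810943
cur [ 0.4409 -0.0798  0.1236] yaw -2.43 tilt [-0.0002 -0.    ] turn deg 1.63 frac about +z -0.0091 shift frac [-1.0845  0.1008 -0.0018] t 20.28 w 0.0133 F [-1.1 -0.4 -5.9]
```

apply_moves:
  steps:
    - [[-0.05,0,0],[0,0,0],0]
    - [[-0.09,0,0],[0,0,0],0]
    - [[-0.11,0,0],[0,0,0],0]
    - [[-0.11,0,0],[0,0,0],0]
    - [[-0.11,0,0],[0,0,0],0]
    - [[-0.11,0,0],[0,0,0],0]
    - [[-0.11,0,0],[0,0,0],0]
    - [[-0.11,0,0],[0,0,0],0]

```text
clock: 20.95
eef_pos: [0.4333, -0.2416, 0.123]
tool_rot: [0.722, 0.692, -0.001, -0.0]
ft_force: [-0.1, -0.4, -5.4]
grip_width: 0.0134
grasp_force: 59.0
```

apply_moves:
  steps:
    - [[-0.11,0,0],[0,0,0],0]
    - [[-0.09,0,0],[0,0,0],0]
    - [[-0.06,0.02,0],[0,0,-0.003],0]
    - [[-0.025,0.03,0],[0,0,-0.003],0]
    - [[0,0.03,0],[0,0,-0.003],0]
    - [[0,0.02,0],[0,0,0],0]
    - [[0,0,0],[0,0,0],0]
    - [[0,0,0],[0,0,0],0]

```text
clock: 21.62
eef_pos: [0.4519, -0.2962, 0.1234]
tool_rot: [0.712, 0.703, -0.0, -0.0]
ft_force: [-0.6, 0.4, -6.1]
grip_width: 0.0132
grasp_force: 59.0
```

```bash
python3 go.py 0.458 -0.297 0.1115 -0.8
python3 - <<'E'
from m import *
im,d=camera("top"); W=cloud("top",d); Z=W[...,2]; X,Y=W[...,0],W[...,1]
m=(X>.44)&(X<.74)&(abs(Y+.3)<.12)&(abs(Z-.102)<.007); rect(W[m],"tray rim")
cv2.imwrite("pics/t6.png",cv2.resize(im[90:270,270:430][:,:,::-1],(533,600),interpolation=cv2.INTER_CUBIC))
E
```

```text
cur [ 0.4519 -0.2962  0.1234] yaw -0.72 tilt [-0.0009  0.0005] turn deg -0.08 frac about +z 0.0005 shift frac [-0.0034  0.0303  0.0596] t 21.62 w 0.0132 F [-0.6  0.4 -6.1]
tray rim 1056 c [ 0.5798 -0.299 ] size [0.1666 0.2688] ang 88.98 z [0.0962 0.1011 0.1068]
```

View pics/t6.png

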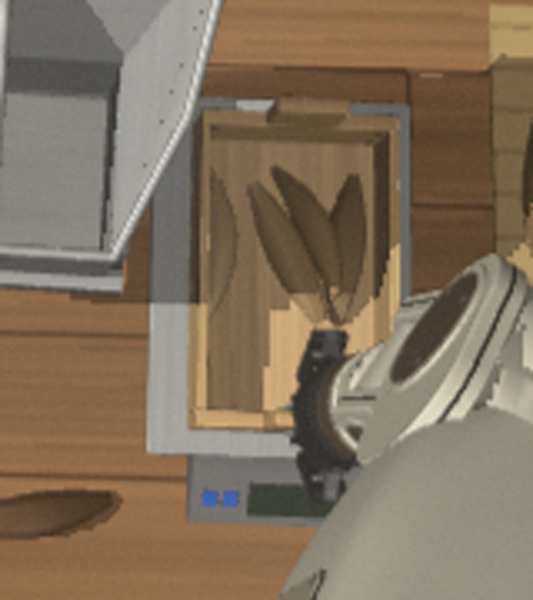

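All four fillets are in the tray at (222,240), (290,240), (310,215) and (350,235). Its centre is (0.580,-0.299) against the scale's (0.585,-0.2995). I'll shift 5 mm and lower gently.

apply_moves:
  steps:
    - [[-0.002,0.015,0],[0,0,0],0]
    - [[0,0.011,0.01],[0,0,0],0]
    - [[0,0,0.015],[0,0,0],0]
    - [[0,0,0.015],[0,0,0],0]
    - [[0,0,0.01],[0,0,0],0]
    - [[0,0,0.007],[0,0,0],0]
    - [[0,0,0.005],[0,0,0],0]
    - [[0,0,0],[0,0,0],0]

```text
clock: 22.33
eef_pos: [0.4569, -0.2977, 0.1114]
tool_rot: [0.712, 0.702, 0.0, 0.0]
ft_force: [-1.4, 0.8, -5.0]
grip_width: 0.0131
grasp_force: 59.3
```

```bash
python3 go.py 0.457 -0.297 0.110 -0.8
```

```text
cur [ 0.4569 -0.2977  0.1114] yaw -0.82 tilt [0.0002 0.0001] turn deg 0.02 frac about +z -0.0001 shift frac [0.0037 0.0003 0.0068] t 22.33 w 0.0131 F [-1.4  0.8 -5. ]
```

apply_moves:
  steps:
    - [[0,0,0.004],[0,0,0],0]
    - [[0,0,0.004],[0,0,0],0]
    - [[0,0,0.003],[0,0,0],0]
    - [[0,0,0],[0,0,0],0]
    - [[0,0,0],[0,0,0],0]
    - [[0,0,0],[0,0,0],0]
    - [[0,0,0],[0,0,0],0]
    - [[0,0,0],[0,0,0],0]

```text
clock: 23.0
eef_pos: [0.4572, -0.2979, 0.1108]
tool_rot: [0.712, 0.702, 0.0, 0.001]
ft_force: [-3.7, 2.1, 5.3]
grip_width: 0.0133
grasp_force: 60.7
```

Force has turned to +5 N, so the tray is on the platform. Now release and rise.

apply_moves:
  steps:
    - [[0,0,0],[0,0,0],0.2]
    - [[0,0,0],[0,0,0],0.4]
    - [[0,0,0],[0,0,0],0.6]
    - [[0,0,0],[0,0,0],0.7]
    - [[0,0,0],[0,0,0],0.7]
    - [[0,0,-0.04],[0,0,0],0.7]
    - [[0,0,-0.1],[0,0,0],0.7]
    - [[0,0,-0.15],[0,0,0],0.7]

```text
clock: 23.67
eef_pos: [0.4553, -0.2966, 0.1654]
tool_rot: [0.712, 0.702, -0.001, -0.003]
ft_force: [0.8, 0.5, -0.5]
grip_width: 0.0597
grasp_force: 0.0
```

apply_moves:
  steps:
    - [[0,0,-0.18],[0,0,0],0.7]
    - [[0,0,-0.18],[0,0,0],0.7]
    - [[0,0,-0.1],[0,0,0],0.7]
    - [[0,-0.1,0],[0,0,0],0.7]
    - [[0,-0.15,0],[0,0,0],0.7]
    - [[0,-0.1,0],[0,0,0],0.7]
    - [[0,0,0],[0,0,0],0.7]
    - [[0,0,0],[0,0,0],0.7]

```text
clock: 24.33
eef_pos: [0.3865, -0.2969, 0.2601]
tool_rot: [0.713, 0.702, 0.0, 0.001]
ft_force: [1.0, 0.1, -0.5]
grip_width: 0.0596
grasp_force: 0.0
```

Run:
```python
from m import *
im,d=camera("top"); W=cloud("top",d); Z=W[...,2]; X,Y=W[...,0],W[...,1]
m=(X>.43)&(X<.75)&(abs(Y+.3)<.12)&(abs(Z-.09)<.006); rect(W[m],"tray rim")
S=cv2.cvtColor(im,cv2.COLOR_RGB2HSV)[...,1]
rect(W[box(350,160,380,285)&(S>150)&(Z>.19)],"handle (start c .6338 .0431)")
rect(W[box(395,360,485,400)&(Z>.006)],"reject"); rect(W[box(290,350,398,400)&(Z>.008)],"brush")
cv2.imwrite("pics/t7.png",cv2.resize(im[30:300,190:430][:,:,::-1],(533,600),interpolation=cv2.INTER_CUBIC))
```

```text
tray rim 1040 c [ 0.5853 -0.3006] size [0.1654 0.2686] ang 89.05 z [0.0856 0.0893 0.094 ]
handle (start c .6338 .0431) 237 c [0.6341 0.043 ] size [0.0151 0.1029] ang 87.5 z [0.203  0.2075 0.2102]
reject 488 c [ 0.3692 -0.0869] size [0.039  0.1427] ang 10.67 z [0.0105 0.0229 0.0301]
brush 574 c [0.371  0.0899] size [0.16   0.0417] ang 81.82 z [0.0131 0.0179 0.0222]
```

View pics/t7.png

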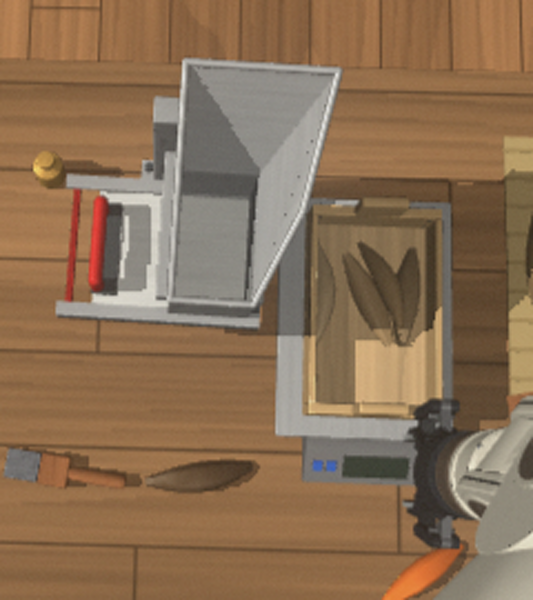

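The tray is centred and square at (0.585,-0.3006), with all four fillets inside at about (325,290)–(410,285). The handle is back at its start position, the other objects are undisturbed, and the arm is clear.

```bash
python3 -c "
from workcell import bot
print(bot.job_done())"
```

```text
the job is handed in; nothing more can be done
None
```

The job is handed in at about 24 s: all four fillets are in the tray, which stands level and centred on the scale to about 1 mm and 0.2° by the camera; the gate is home, and the brush, weight and rejected fillet are undisturbed.

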